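Raise and hold the amber viewing shield

TASK

On the blue-light viewing unit, press the green trip lever all the way down so that its catch lets the amber shield spring ajar. Then take the shield by its black bar, raise it until it lines up with the red angle pointer, and finish still holding it there with the gripper, because it falls if let go. Leave the dishes and everything else on the bench where they are.

Things in the scene. Friction and masses are not known exactly. Their poses are not given: they have to be found in the camera images.
- unit: Blue-light viewing unit: white case 190 x 240 x 69 mm (x, y, z), fixed; two dishes lie on its lit blue bed under the amber shield. Origin at the centre of its underside; x points from the front (bar side, towards the robot) to the hinge side, y to its left (pointer side), z up. Trip lever on its right (-y) side. Yaw within 0.3 rad.
- shield (a joint): Hinge angle of the amber shield (0.35 kg), rad: 0 shut and level, growing as its front edge rises, stop at 1.5. Caught at 0 (up to 0.02) until the trip lever is pressed; then a light spring pops it ajar to about 0.1 to 0.3, where it stays when the lever is released. Raised further and let go, it falls back to ajar. Raising it takes 1 to 2 N at the bar.
- shield_bar (a point): Middle of the shield's round black bar handle: 12 mm diameter, 110 mm free length along the unit's y, 225 mm from the hinge line in the shield's plane, 39 mm clear of the shield's front edge, 72 mm above the bench when shut, open below. Pinch it across from above; it turns between the fingers. Axes turn with the shield: x runs from bar to hinge.
- shield_hinge (a point): Middle of the hinge line of the shield, at the unit's far side, 72 mm above the bench. The shield panel (amber, black edging, 180 mm from hinge to front edge, 230 mm wide, 6 mm thick) turns about this line, which runs along the unit's y.
- trip (a joint): Angle of the trip lever in rad: 0 up at rest, 0.35 fully down. The catch nose is clear of the shield from about 0.2 on. Sprung: it returns to 0 when let go. Takes about 2 N to start and 5 N at full stroke.
- trip_pad (a point): Centre of the top face of the trip lever's green pad (34 x 26 mm), 59 mm above the bench at rest, on the unit's right side. Pressed straight down it sinks about 19 mm over the full stroke. The lever's pivot is 55 mm inward, along the unit's x; the shield's side edge is about 60 mm to the left of the pad's centre.
- pointer (a joint): Angle in rad at which the red pointer stands, on the same scale and about the same hinge line as shield (0 level, growing upward). Set anew each time between 0.60 and 1.05; it stays put. The shield lines up with the pointer when the two angles are equal.
- pointer_tip (a point): Centre of the red ball (16 mm) at the tip of the red needle, 195 mm from the hinge line, on the left (+y) side of the unit, 134 mm left of its middle. The point's x axis lies along the needle, from tip to hinge line.
- dish_a: Round clear dish, 87 mm diameter, 15 mm high, lying on the bed under the left half of the shield. Origin at the centre of its underside. Leave it where it is.
- dish_b: Round clear dish, 87 mm diameter, 15 mm high, lying on the bed under the right half of the shield. Origin at the centre of its underside. Leave it where it is.
- dish_stack: Stack of dishes, 87 mm diameter, 45 mm high, on the bench to the right of the unit. Origin at the centre of its underside. Leave it where it is.
- tube_rack: Orange tube rack with capped tubes, 70 x 160 x 84 mm, to the left of the unit. Origin at the centre of its underside. Leave it where it is.
- marker: Marker pen, black and blue, 120 x 14 x 14 mm, lying on the bench in front of the unit, to its left. Origin at the centre of its underside. Leave it where it is.

How it is judged:
By the outcome, as a careful person would: the job done as asked, in the order asked, and still so for the second after the job is handed in, while the arm keeps its last pose, push and grip.
It also fails if it takes over 45 s, if anything falls off the work surface, if the arm or the gripper's body presses on something with over 40 N, if the wrist force passes 120 N, or if a joint passes its speed limit or range.

ROBOT

A 6-joint arm with a two-finger parallel gripper is mounted at the origin on the work surface. World frame = base frame: x ahead of the robot, y to its left, z up, the work surface at z = 0. Lengths are in m, angles in rad, forces in N, time in s.
With the tool pointing down it reaches from about 0.25 to 0.775 m from the base axis. Payload 8.9 kg.
Tool frame: the origin (TCP) lies between the finger pads; the fingertips stand 11 mm ahead of it and the grasp point (between the pads) lies 8 mm behind it (ctrl.tips_ahead is the distance from the TCP to the fingertips, in m); z points along the fingers, y is the direction in which the jaws open and shut (so a half turn about z gives the same grasp; the last joint's range is limited). The gripper opens to 85 mm and grips with 20 to 120 N. Pads are 22 mm wide; open, the fingers measure 114 mm over their backs; the gripper's body (76 mm by 85 mm) begins 54 mm behind the grasp point. The pads swing forward as they close: fully open they stand 13 mm farther back than shut.
Start: joints at [1.189, 0.291, -0.153, 1.127, 0, 1.431], TCP at [0.126, 0.51, 0.242] pointing down, gripper open.
Joint ranges: [-2.52, 2.52], [-0.91, 1.74], [-1.3, 1.37], [-1.96, 2.02], [-1.52, 1.47], [-3.14, 3.14]. Speed limits (rad/s): [2.22, 2.22, 2.79, 3.14, 3.14, 3.14].

INTERFACE

Orientations are given as a unit quaternion [w, x, y, z].
In Python, from bench import ctrl gives the robot as it stands.
- The arm moves only by the shell command python3 -m jog 'ROWS' [FORCE]. ROWS is JSON, a list of rows, each an object with "claw": the closure, from 0 (fully open) to 1 (shut); "translation": the shift along the tool's x, y, z in mm, a list of three; "yaw": the turn about the tool's z in rad. In form: [{"claw": claw, "translation": [x, y, z], "yaw": yaw}, ...]. A call has 1 to 20 rows; each row shifts and turns the commanded pose from where the row before left it, along the tool's axes as they then stand; what a row does not reach is not made up. A row lasts 1/8 s, in which the tool goes at most 62.5 mm and 10.7 degrees, less where a joint would pass 70% of its speed; a pose out of reach is approached as far as the arm can. A call with a gripper value outside its range is refused whole. The fingers move at their own pace and stop on an object; FORCE is the grip in N (left out, the last holds). Time passes only in rows, so rows that do not move let the fingers close. It gives the time, the measured TCP pose, the force and the opening at its end, in the units of the state.
- ctrl.get_state(): the state, without advancing time (a new reading comes with each control period).
- ctrl.snapshot(name): name is "scene" or "side" or "wrist"; returns (picture, depth): 400x640x3 uint8, red, green, blue; 400x640 float32, m along the optical axis (not along the pixel's ray), 0 where there is no reading.
- ctrl.get_calibration(name): a dict with "mtx" (3x3 intrinsics, pixels), "xyz" and "orientation" of the camera in the world. Camera axes: x right, y down, z forward; pixel columns grow to the right and rows downward; lengths in m; the calibration is good to about 2 mm. The wrist camera is an equidistant fisheye: a pixel r from the principal point sees the ray r / f radians off the axis. A picture is of the moment at which its call begins: read the wrist's pose just before it. get_calibration takes no time and is no camera call; for the wrist camera it gives the pose at the moment of the call.
- ctrl.finish_job(): hands the job in, once; it reports no verdict.
The state is a dict: "clock": time; "joint_pos": joint angles; "joint_vel": joint speeds; "effort": joint torques, N m; "eef_pos": TCP position; "orientation": TCP orientation; "force": force on the tool from outside, world axes, zero at the start; "wrist_torque": the same for the moment, N m; "width": finger opening in m.
Only numpy, scipy, OpenCV 4.12 (cv2) and the standard library are available. Lean on these libraries where they do the work, as an engineer would, in place of code of your own. Each camera call takes 0.05 s, during which the arm holds its last target. There are 200 camera calls.

## Working session

There is one attempt and no reset: what is moved stays moved. The work goes in short steps, Python scripts to look and compute and a shell command to move; the robot and the scene stay as the last step left them, time stands still between calls to the robot, and variables do not carry over. Pictures are saved under pics/ and viewed, about 8 in all and at most 12, crops included, and the job is handed in when it is done.

```bash
mkdir -p pics; ls; cat > h.py <<'E'
import numpy as np, cv2
from bench import ctrl
from scipy.spatial.transform import Rotation as R
def rot(q): return R.from_quat([q[1],q[2],q[3],q[0]])
def world(cal,depth,us,vs):
    K=np.array(cal["mtx"]); us=np.asarray(us);vs=np.asarray(vs); d=depth[vs,us]
    p=np.stack([(us-K[0,2])/K[0,0]*d,(vs-K[1,2])/K[1,1]*d,d],-1)
    return rot(cal["orientation"]).apply(p)+np.array(cal["xyz"])
E
python3 - <<'E'
from h import *
for n in("scene","side"):
    p,d=ctrl.snapshot(n); c=ctrl.get_calibration(n)
    np.savez(n+"0.npz",p=p,d=d); cv2.imwrite(f"pics/{n}0.png",p[:,:,::-1]); print(n,c)
s=ctrl.get_state(); print(s)
E
```

```text
pics
scene {'mtx': array([[439.44368095,   0.        , 317.77536069],
       [  0.        , 439.44368095, 192.59723486],
       [  0.        ,   0.        ,   1.        ]]), 'xyz': array([ 1.14472322, -0.1440743 ,  0.91470676]), 'orientation': array([-0.24146427,  0.75023748,  0.5838924 , -0.1947008 ])}
side {'mtx': array([[384.02214015,   0.        , 318.53206568],
       [  0.        , 384.02214015, 198.19319615],
       [  0.        ,   0.        ,   1.        ]]), 'xyz': array([0.46236647, 0.72089904, 0.72420529]), 'orientation': array([ 0.02474384, -0.05782533,  0.90998951, -0.40983297])}
{'clock': 0.1, 'joint_pos': array([ 1.18869741e+00,  2.91201148e-01, -1.54030268e-01,  1.12669138e+00,
       -2.54200860e-06,  1.43147706e+00]), 'joint_vel': array([ 1.00901388e-03, -6.06852217e-04,  6.36998102e-04,  1.93208306e-04,
       -2.68358973e-04, -1.90433134e-05]), 'effort': array([ 9.24309024e-04, -5.37981963e+01,  3.31917572e+01,  9.36252123e-03,
       -1.82654985e-04,  1.96910077e-05]), 'eef_pos': array([0.12608034, 0.50925988, 0.24180925]), 'orientation': array([-1.43954681e-04,  1.21091900e-01,  9.92641141e-01, -5.44529634e-04]), 'force': array([ 0.35524477, -0.3113107 ,  0.37321376]), 'wrist_torque': array([ 0.01575067,  0.04193879, -0.01846561]), 'width': 0.08520575361328901}
```

View pics/scene0.png

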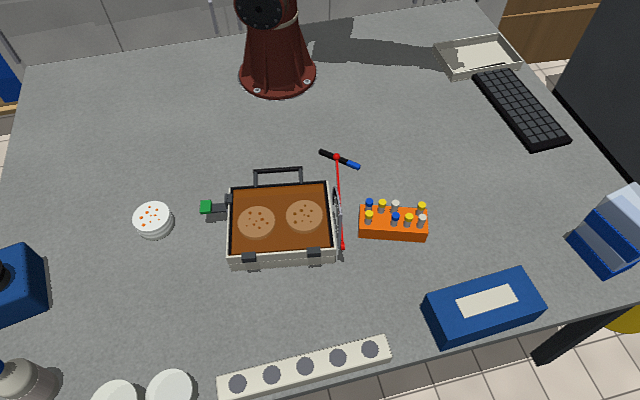

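View pics/side0.png

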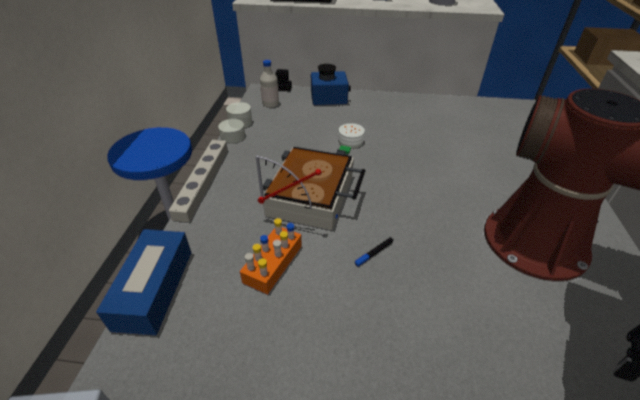

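The scene view shows the green pad at (206,207), the black bar at about (253–302,170) and the red needle from (337,156) to (342,247). The dish stack is at (152,218), on the pad's outer side.

```bash
python3 - <<'E'
from h import *
for n in("scene","side"):
    z=np.load(n+"0.npz"); p=z["p"].astype(int); d=z["d"]; c=ctrl.get_calibration(n)
    r,g,b=p[...,0],p[...,1],p[...,2]
    box=np.zeros(r.shape,bool)
    if n=="scene": box[130:275,185:350]=1
    else: box[130:235,240:380]=1
    def W(m):
        v,u=np.where(m&box&(d>0)); return world(c,d,u,v),u,v
    P,u,v=W((g>1.6*r)&(g>1.6*b)&(g>60)); print(n,"green n",len(P)); 
    top=P[P[:,2]>P[:,2].max()-.006]; print(P.min(0),P.max(0),"top mean",top.mean(0),len(top))
    P,u,v=W((r>2.2*g)&(r>2.2*b)&(r>110)&(abs(g-b)<30)); print("red n",len(P))
    o=np.argsort(P[:,0]); 
    for i in o[::max(1,len(o)//14)]: print(u[i],v[i],P[i].round(4))
    P,u,v=W((r>1.8*b)&(g>1.2*b)&(r>60)&(r<200)); k=abs(P[:,2]-.073)<.008; P=P[k]; print("amber",len(P),P[:,2].mean())
    print(cv2.minAreaRect(P[:,:2].astype(np.float32)*1000))
    P,u,v=W((r<70)&(g<70)&(b<70)); k=(abs(P[:,2]-.075)<.015); P=P[k]
    print("dark",cv2.minAreaRect(P[:,:2].astype(np.float32)*1000)); o=np.argsort(P[:,0]); print(P[o[:40:3]].round(3))
E
```

```text
scene green n 145
[ 0.48848182 -0.2825862   0.04740857] [ 0.52486007 -0.25465271  0.0615728 ] top mean [ 0.50695955 -0.26867564  0.05851966] 123
red n 169
338 161 [0.4083 0.0867 0.0042]
335 154 [0.5476 0.0357 0.2017]
336 157 [0.5517 0.0369 0.1962]
338 158 [0.5541 0.0408 0.1944]
337 163 [0.562  0.0365 0.1881]
336 169 [0.5715 0.0319 0.1804]
337 176 [0.5833 0.031  0.1709]
338 182 [0.5922 0.0311 0.1609]
339 186 [0.6008 0.031  0.1575]
342 228 [ 0.6117  0.0403 -0.0015]
342 231 [0.675  0.0189 0.0946]
342 237 [0.685  0.0163 0.0866]
343 243 [0.6951 0.016  0.0779]
343 246 [0.7025 0.0139 0.0783]
344 248 [0.7072 0.0148 0.0772]
amber 6087 0.07522934550044852
((594.9313354492188, -90.45021057128906), (249.10671997070312, 182.28240966796875), 79.35578918457031)
dark ((572.0299682617188, -100.84214782714844), (252.76937866210938, 249.7469940185547), 82.06861877441406)
[[ 0.441 -0.134  0.077]
 [ 0.442 -0.139  0.079]
 [ 0.445 -0.139  0.079]
 [ 0.446 -0.133  0.075]
 [ 0.447 -0.142  0.078]
 [ 0.447 -0.102  0.078]
 [ 0.448 -0.132  0.08 ]
 [ 0.448 -0.105  0.08 ]
 [ 0.449 -0.103  0.076]
 [ 0.449 -0.113  0.
[... 661 characters left out ...]
6 190 [ 0.667  -0.0241  0.0755]
262 198 [0.6938 0.0175 0.081 ]
261 197 [0.6974 0.0136 0.0805]
259 198 [0.7014 0.0182 0.0808]
amber 2697 0.07594100465175177
((603.3941650390625, -42.59721374511719), (342.0567321777344, 177.25698852539062), 81.00775909423828)
dark ((570.026611328125, -96.26017761230469), (256.2507629394531, 246.40000915527344), 79.95305633544922)
[[ 0.442 -0.123  0.078]
 [ 0.442 -0.133  0.08 ]
 [ 0.444 -0.113  0.078]
 [ 0.445 -0.122  0.082]
 [ 0.445 -0.135  0.082]
 [ 0.447 -0.109  0.075]
 [ 0.447 -0.114  0.081]
 [ 0.448 -0.13   0.079]
 [ 0.448 -0.085  0.076]
 [ 0.449 -0.094  0.079]
 [ 0.45  -0.105  0.081]
 [ 0.45  -0.12   0.08 ]
 [ 0.45  -0.129  0.079]
 [ 0.451 -0.077  0.079]]
```

Both cameras agree on the pad (z 59 mm) and on the needle, which slopes at about 0.69 rad. Next I fit the unit frame and the pointer angle more closely.

```bash
cat >> h.py <<'E'
def clouds(n,p,d):
    c=ctrl.get_calibration(n); p=p.astype(int); r,g,b=p[...,0],p[...,1],p[...,2]
    def W(m): v,u=np.where(m&(d>0)); return world(c,d,u,v)
    return dict(green=W((g>1.6*r)&(g>1.6*b)&(g>60)), red=W((r>2.2*g)&(r>2.2*b)&(r>110)&(abs(g-b)<30)),
      amber=W((r>1.8*b)&(g>1.2*b)&(r>60)&(r<200)), dark=W((r<70)&(g<70)&(b<70)))
E
python3 - <<'E'
from h import *
yaw=-.18
for n in("scene","side"):
    z=np.load(n+"0.npz"); C=clouds(n,z["p"],z["d"])
    for it in range(2):
        U=R.from_euler("z",-yaw)
        D=U.apply(C["dark"]); pad=U.apply([.505,-.266,.0587])
        B=D[(abs(D[:,2]-.075)<.012)&(D[:,0]<.490)&(D[:,0]>.44)&(D[:,1]>-.25)&(D[:,1]<0)]
        s=np.percentile(B[:,0],30); B2=B[B[:,0]<s+0.004]
        # mid points only
        f=np.polyfit(B2[:,1],B2[:,0],1); print(n,"yaw",yaw,"bar x",s,"slope",f[0],"y",B[:,1].min(),B[:,1].max(),"z",B2[:,2].mean(),"pad u",pad, len(B))
        yaw_bar=yaw-np.arctan(f[0]); 
        Rr=U.apply(C["red"]); k=(Rr[:,2]>.08)&(abs(Rr[:,1]-.138)<.02)
        Rr=Rr[k]; N=Rr[(Rr[:,2]<.186)]
        fz=np.polyfit(N[:,0],N[:,2],1); fy=np.polyfit(N[:,0],N[:,1],1)
        Bl=Rr[Rr[:,2]>.192]
        print(" needle slope angle",np.arctan(-fz[0]),"hinge x at z.072",(.072-fz[1])/fz[0],"yslope",fy[0],"y",N[:,1].mean(),"ball",Bl.mean(0),len(N))
        A=U.apply(C["amber"]); A=A[(abs(A[:,2]-.075)<.006)&(A[:,1]<.14)&(A[:,0]<.75)]
        print(" amber x",np.percentile(A[:,0],[1,99]),"y",np.percentile(A[:,1],[1,99]),"ybar mid")
E
```

```text
scene yaw -0.18 bar x 0.4638950881668329 slope 0.021854847359975026 y -0.06013825566532368 -0.0007608333767998034 z 0.07758817797226522 pad u [ 0.54446293 -0.17129249  0.0587    ] 122
 needle slope angle 0.674464335826542 hinge x at z.072 0.6907162886530742 yslope 0.019239966694900933 y 0.1366418755212621 ball [0.53566908 0.13486948 0.19966573] 89
 amber x [0.51583279 0.68609692] y [-0.10282916  0.10866766] ybar mid
scene yaw -0.18 bar x 0.4638950881668329 slope 0.021854847359975026 y -0.06013825566532368 -0.0007608333767998034 z 0.07758817797226522 pad u [ 0.54446293 -0.17129249  0.0587    ] 122
 needle slope angle 0.674464335826542 hinge x at z.072 0.6907162886530742 yslope 0.019239966694900933 y 0.1366418755212621 ball [0.53566908 0.13486948 0.19966573] 89
 amber x [0.51583279 0.68609692] y [-0.10282916  0.10866766] ybar mid
side yaw -0.18 bar x 0.4606948743578703 slope -0.015258313366015809 y -0.05791259617461933 -0.002325278583772244 z 0.07947168146444616 pad u [ 0.54446293 -0.17129249  0.0587    ] 77
 needle slope angle 0.6658953577208353 hinge x at z.072 0.6943807281794222 yslope 0.02252732916068519 y 0.13968801160641472 ball [0.53266785 0.14087644 0.20081109] 14
 amber x [0.51576419 0.68510697] y [-0.10216754  0.10962439] ybar mid
side yaw -0.18 bar x 0.4606948743578703 slope -0.015258313366015809 y -0.05791259617461933 -0.002325278583772244 z 0.07947168146444616 pad u [ 0.54446293 -0.17129249  0.0587    ] 77
 needle slope angle 0.6658953577208353 hinge x at z.072 0.6943807281794222 yslope 0.02252732916068519 y 0.13968801160641472 ball [0.53266785 0.14087644 0.20081109] 14
 amber x [0.51576419 0.68510697] y [-0.10216754  0.10962439] ybar mid
```

```bash
python3 -m jog '[{"claw":1,"translation":[0,0,0],"yaw":0.18},{"claw":1,"translation":[0,0,0],"yaw":0.18},{"claw":1,"translation":[0,0,0],"yaw":0.18},{"claw":1,"translation":[0,0,0],"yaw":0.18},{"claw":1,"translation":[0,0,0],"yaw":0.18},{"claw":1,"translation":[0,0,0],"yaw":0.18},{"claw":1,"translation":[0,0,0],"yaw":0.18},{"claw":1,"translation":[0,0,0],"yaw":0.18},{"claw":1,"translation":[0,0,0],"yaw":0.07}]' 40
```

```text
clock: 1.23
eef_pos: [0.1261, 0.5094, 0.242]
orientation: [0.0, 0.77, 0.638, -0.0]
force: [-0.1, -0.3, -0.2]
width: 0.0001
```

```bash
python3 -m jog '[{"claw":1,"translation":[-43,32,0],"yaw":0},{"claw":1,"translation":[-43,32,0],"yaw":0},{"claw":1,"translation":[-43,32,0],"yaw":0},{"claw":1,"translation":[-43,32,0],"yaw":0},{"claw":1,"translation":[-43,32,0],"yaw":0},{"claw":1,"translation":[-43,32,0],"yaw":0},{"claw":1,"translation":[-43,32,0],"yaw":0},{"claw":1,"translation":[-43,32,0],"yaw":0},{"claw":1,"translation":[-43,32,0],"yaw":0},{"claw":1,"translation":[-43,32,0],"yaw":0},{"claw":1,"translation":[-43,32,0],"yaw":0},{"claw":1,"translation":[-43,32,0],"yaw":0},{"claw":1,"translation":[-43,32,0],"yaw":0},{"claw":1,"translation":[-43,32,0],"yaw":0},{"claw":1,"translation":[-43,32,0],"yaw":0},{"claw":1,"translation":[-43,32,0],"yaw":0},{"claw":1,"translation":[0,0,0],"yaw":0}]'
```

```text
clock: 3.35
eef_pos: [0.5059, -0.2627, 0.241]
orientation: [-0.0, 0.769, 0.639, -0.0]
force: [-0.3, 1.5, 0.2]
width: -0.0001
```

```bash
python3 -m jog '[{"claw":1,"translation":[-4,0,35],"yaw":0},{"claw":1,"translation":[0,0,40],"yaw":0},{"claw":1,"translation":[0,0,40],"yaw":0},{"claw":1,"translation":[0,0,35],"yaw":0},{"claw":1,"translation":[0,0,10],"yaw":0},{"claw":1,"translation":[0,0,0],"yaw":0}]'
python3 - <<'E'
from h import *
p,d=ctrl.snapshot("scene"); cv2.imwrite("pics/a.png",cv2.resize(p[130:290,150:370,::-1],None,fx=3,fy=3))
E
```

```text
clock: 4.1
eef_pos: [0.5043, -0.2632, 0.0825]
orientation: [-0.0, 0.768, 0.64, -0.0]
force: [0.5, 0.9, 0.6]
width: 0.0003
```

View pics/a.png

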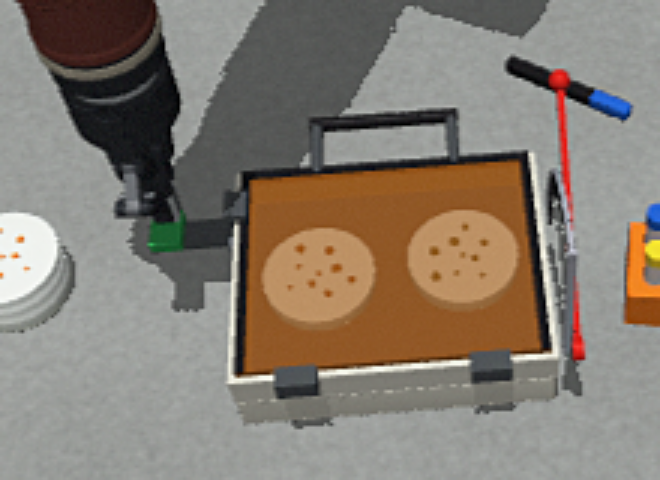

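The fingertips sit right over the pad (crop 165,215; pad at 165,235). I'll press now.

```bash
python3 -m jog '[{"claw":1,"translation":[-3,1,6],"yaw":0},{"claw":1,"translation":[0,0,6],"yaw":0},{"claw":1,"translation":[0,0,6],"yaw":0},{"claw":1,"translation":[0,0,6],"yaw":0},{"claw":1,"translation":[0,0,4],"yaw":0},{"claw":1,"translation":[0,0,2],"yaw":0},{"claw":1,"translation":[0,0,0],"yaw":0}]'
```

```text
clock: 5.03
eef_pos: [0.5054, -0.2678, 0.0531]
orientation: [0.001, 0.769, 0.64, -0.0]
force: [-2.4, -4.2, 11.1]
width: -0.0003
```

```bash
python3 -m jog '[{"claw":1,"translation":[0,0,2],"yaw":0},{"claw":1,"translation":[0,0,0],"yaw":0},{"claw":1,"translation":[0,0,0],"yaw":0}]'
python3 - <<'E'
from h import *
p,d=ctrl.snapshot("side"); cv2.imwrite("pics/b.png",cv2.resize(p[130:240,230:390,::-1],None,fx=4,fy=4))
for n in("scene","side"):
    p,d=ctrl.snapshot(n); C=clouds(n,p,d); U=R.from_euler("z",.18); A=U.apply(C["amber"])
    A=A[(A[:,2]>.065)&(A[:,2]<.18)&(A[:,1]<.095)&(A[:,1]>-.1)&(A[:,0]<.69)&(A[:,0]>.48)]
    for i in range(3):
        f=np.polyfit(A[:,0],A[:,2],1); e=abs(A[:,2]-np.polyval(f,A[:,0])); A=A[e<max(.004,2*np.median(e))]
    print(n,len(A),np.arctan(-f[0]))
E
```

```text
clock: 5.4
eef_pos: [0.5056, -0.2679, 0.0523]
orientation: [0.002, 0.769, 0.64, -0.0]
force: [-6.2, -1.1, 25.3]
width: 0.0001
scene 4685 0.177359926453763
side 2206 0.18123616079253999
```

View pics/b.png

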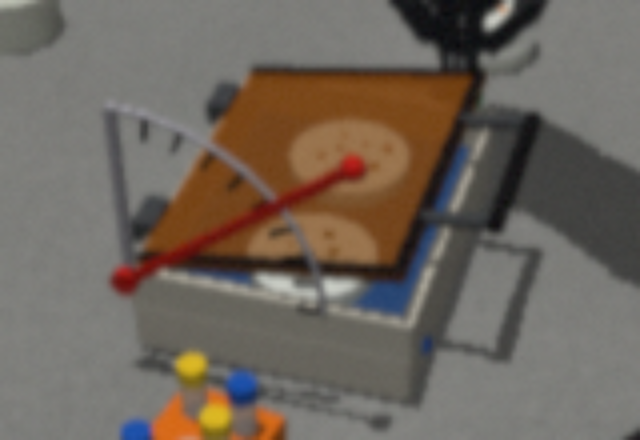

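The shield is ajar at 0.18 rad (b.png shows it lifted, with the bar at 515,170). The force step on the last 2 mm shows the lever is on its stop. I'll lift off and go above the bar, half open so the fingers clear the shield's front edge.

```bash
python3 -m jog '[{"claw":1,"translation":[0,0,-15],"yaw":0},{"claw":1,"translation":[0,0,-35],"yaw":0},{"claw":1,"translation":[0,0,-45],"yaw":0},{"claw":0.6,"translation":[0,0,-45],"yaw":0},{"claw":0.6,"translation":[25,-20,0],"yaw":0},{"claw":0.6,"translation":[38,-20,0],"yaw":0},{"claw":0.6,"translation":[38,-20,0],"yaw":0},{"claw":0.6,"translation":[38,-18,0],"yaw":0},{"claw":0.6,"translation":[36,0,0],"yaw":0},{"claw":0.6,"translation":[0,0,0],"yaw":0},{"claw":0.6,"translation":[0,0,0],"yaw":0}]'
python3 - <<'E'
from h import *
c=ctrl.get_calibration("wrist"); p,d=ctrl.snapshot("wrist"); cv2.imwrite("pics/c.png",p[:,:,::-1]); print(c)
for n in("scene","side"):
    p,d=ctrl.snapshot(n); C=clouds(n,p,d); U=R.from_euler("z",.18); A=U.apply(C["amber"])
    A=A[(A[:,2]>.065)&(A[:,2]<.18)&(A[:,1]<.095)&(A[:,1]>-.1)&(A[:,0]<.69)&(A[:,0]>.48)]
    for i in range(3):
        f=np.polyfit(A[:,0],A[:,2],1); e=abs(A[:,2]-np.polyval(f,A[:,0])); A=A[e<max(.004,2*np.median(e))]
    print(n,len(A),np.arctan(-f[0]))
E
```

```text
clock: 6.92
eef_pos: [0.4597, -0.0805, 0.19]
orientation: [-0.0, 0.768, 0.64, -0.0]
force: [0.7, 0.5, -0.1]
width: 0.0342
{'mtx': array([[309.70691629,   0.        , 318.77132096],
       [  0.        , 309.70691629, 190.07424961],
       [  0.        ,   0.        ,   1.        ]]), 'xyz': array([0.47370948, 0.00064269, 0.32110013]), 'orientation': array([ 0.16241807,  0.98255512, -0.08939133, -0.01466307])}
scene 5821 0.1831768982098898
side 2195 0.18377877055993905
```

View pics/c.png

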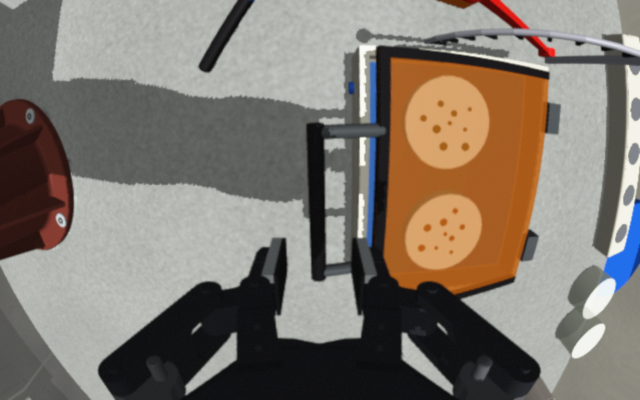

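The wrist view shows the bar from (316,125) to (317,278), with the fingers straddling it at columns 280 and 357. I'll locate it through the fisheye depth.

```bash
python3 - <<'E'
from h import *
c=ctrl.get_calibration("wrist"); s=ctrl.get_state(); p,d=ctrl.snapshot("wrist"); K=c["mtx"]
T=rot(s["orientation"]); o=np.array(s["eef_pos"])
for v in(130,150,175,200,225,250,270):
    us=np.arange(300,335); dd=d[v,us]; k=dd<np.median(dd[10:22])+.012; us=us[k]; dd=dd[k]
    x=(us-K[0,2]);y=np.full(len(us),v-K[1,2]); r=np.hypot(x,y); th=r/K[0,0]
    ray=np.stack([x/r*np.tan(th),y/r*np.tan(th),np.ones(len(us))],-1)*dd[:,None]
    P=rot(c["orientation"]).apply(ray)+c["xyz"]
    t=T.inv().apply(P-o)*1000; print(v,us.min(),us.max(),P.mean(0).round(4),"tool",t.mean(0).round(1),t.min(0).round(1),t.max(0).round(1))
E
```

```text
130 306 334 [ 0.4698 -0.0273  0.1167] tool [54.8  0.1 73.4] [54.6 -9.3 71.2] [55.1  9.4 75.5]
150 307 323 [ 0.464  -0.0399  0.1172] tool [41.4 -3.3 72.9] [40.9 -8.7 71.2] [41.7  2.1 75.1]
175 307 323 [ 0.4608 -0.0571  0.117 ] tool [23.9 -3.4 73. ] [22.9 -9.  71. ] [24.5  2.1 76.4]
200 308 324 [ 0.4581 -0.0753  0.1169] tool [ 5.5 -2.7 73.2] [ 4.4 -8.5 71.2] [ 6.3  3.  76.3]
225 310 324 [ 0.4553 -0.0941  0.1178] tool [-13.5  -2.1  72.3] [-14.5  -7.2  70.7] [-12.7   3.   74.3]
250 310 324 [ 0.4532 -0.1071  0.1313] tool [-26.7  -1.7  58.8] [ -35.6   -6.7 -131.1] [82.4  3.2 74.3]
270 311 334 [ 0.4522 -0.1341  0.1165] tool [-53.4   2.2  73.5] [-55.1  -6.9  71.3] [-51.9  11.2  76. ]
```

The bar is centred at tool (0, −2.7, 77) with a skew of about −0.03 rad. Its height of 113 mm matches 0.183 rad. Grasping it now.

```bash
python3 -m jog '[{"claw":0.6,"translation":[0,-3,25],"yaw":-0.03},{"claw":0.6,"translation":[0,0,30],"yaw":0},{"claw":0.6,"translation":[0,0,20],"yaw":0},{"claw":0.6,"translation":[0,0,12],"yaw":0},{"claw":0.6,"translation":[0,0,0],"yaw":0},{"claw":1,"translation":[0,0,0],"yaw":0},{"claw":1,"translation":[0,0,0],"yaw":0},{"claw":1,"translation":[0,0,0],"yaw":0},{"claw":1,"translation":[0,0,0],"yaw":0}]' 40
```

```text
clock: 8.25
eef_pos: [0.458, -0.0803, 0.1038]
orientation: [0.001, 0.759, 0.651, 0.001]
force: [6.1, -1.7, -0.6]
width: 0.0106
```

```bash
python3 -m jog '[{"claw":1,"translation":[0,3,-15],"yaw":0},{"claw":1,"translation":[0,4.5,-15],"yaw":0},{"claw":1,"translation":[0,5.5,-14.5],"yaw":0},{"claw":1,"translation":[0,6.5,-14.5],"yaw":0},{"claw":1,"translation":[0,7.5,-14],"yaw":0},{"claw":1,"translation":[0,8.5,-13.3],"yaw":0},{"claw":1,"translation":[0,6.5,-9.2],"yaw":0},{"claw":1,"translation":[0,0,0],"yaw":0},{"claw":1,"translation":[0,0,0],"yaw":0}]'
cat > m.py <<'E'
from h import *
import sys
U=R.from_euler("z",.158)
for n in("scene","side"):
    p,d=ctrl.snapshot(n); C=clouds(n,p,d); cv2.imwrite(f"pics/{sys.argv[1]}_{n}.png",cv2.resize(p[100:260,190:400,::-1],None,fx=3.5,fy=3.5))
    A=U.apply(C["amber"]); A=A[(A[:,2]>.085)&(A[:,2]<.23)&(A[:,1]<.11)&(A[:,1]>-.1)&(A[:,0]<.72)&(A[:,0]>.48)]
    for i in range(4):
        f=np.polyfit(A[:,0],A[:,2],1); e=abs(A[:,2]-np.polyval(f,A[:,0])); A=A[e<max(.004,2*np.median(e))]
    N=U.apply(C["red"]); N=N[(N[:,2]>.085)&(N[:,2]<.186)&(N[:,1]>.1)&(N[:,1]<.2)&(N[:,0]<.74)]
    for i in range(4):
        g=np.polyfit(N[:,0],N[:,2],1); e=abs(N[:,2]-np.polyval(g,N[:,0])); N=N[e<max(.003,2.5*np.median(e))]
    print(n,len(A),"shield",np.arctan(-f[0]),"at z.072 x",(.072-f[1])/f[0],"needle",len(N),np.arctan(-g[0]),(.072-g[1])/g[0],N[:,1].mean())
s=ctrl.get_state(); b=U.apply(s["eef_pos"]); print(b,s["force"],s["width"],"theta from bar z",np.arcsin((b[2]+.008-.072)/.225))
E
python3 m.py d
```

```text
clock: 9.38
eef_pos: [0.4984, -0.0868, 0.1983]
orientation: [0.0, 0.759, 0.651, -0.0]
force: [5.5, -3.9, -4.6]
width: 0.0106
scene 5311 shield 0.6373876111348662 at z.072 x 0.6910137318142403 needle 67 0.6811639868431694 0.6924168616937786 0.1233282957139669Traceback (most recent call last):
  File "m.py", line 11, in <module>
    g=np.polyfit(N[:,0],N[:,2],1); e=abs(N[:,2]-np.polyval(g,N[:,0])); N=N[e<max(.003,2.5*np.median(e))]
    raise TypeError("expected non-empty vector for x")
TypeError: expected non-empty vector for x
```

```bash
ls pics; python3 -c "
import cv2,numpy as np
a=cv2.imread('pics/d_scene.png');b=cv2.imread('pics/d_side.png');cv2.imwrite('pics/d.png',cv2.resize(np.hstack([a,b]),None,fx=.54,fy=.54))"
```

```text
a.png
b.png
c.png
d_scene.png
d_side.png
scene0.png
side0.png
```

View pics/d.png

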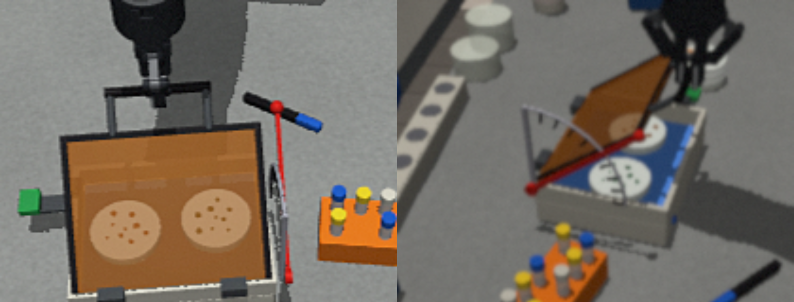

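In both views the bar is held, and the shield's near edge runs almost parallel to the needle but slightly below it. Measured shield angle is 0.64 against about 0.67–0.68 for the needle. I'll refine the needle by triangulating its two end balls.

```bash
python3 - <<'E'
from h import *
from scipy.optimize import least_squares
obs={}
for n,t,h in(("scene",(337,156),(342,246)),("side",(319,171),(262,198))):
    z=np.load(n+"0.npz"); p=z["p"].astype(float); 
    w=np.clip(p[...,0]-1.5*np.maximum(p[...,1],p[...,2]),0,None)  # redness
    for nm,c in(("tip",t),("hub",h)):
        # 5x5 box-filter-ball match: smoothed redness peak, subpixel
        s=cv2.GaussianBlur(w,(0,0),2.0); v0,u0=c[1],c[0]
        win=s[v0-5:v0+6,u0-5:u0+6]; k=np.unravel_index(win.argmax(),win.shape); v,u=v0-5+k[0],u0-5+k[1]
        du=(s[v,u+1]-s[v,u-1])/2/(2*s[v,u]-s[v,u+1]-s[v,u-1]); dv=(s[v+1,u]-s[v-1,u])/2/(2*s[v,u]-s[v+1,u]-s[v-1,u])
        obs[n,nm]=(u+du,v+dv); print(n,nm,obs[n,nm])
def proj(n,P):
    c=ctrl.get_calibration(n);K=c["mtx"]; q=rot(c["orientation"]).inv().apply(P-c["xyz"]); return (K@(q/q[2]))[:2]
X={}
for nm in("tip","hub"):
    r=least_squares(lambda P:np.r_[proj("scene",P)-obs["scene",nm],proj("side",P)-obs["side",nm]],[.6,.03,.15]); X[nm]=r.x; print(nm,r.x.round(4),r.fun.round(2))
v=X["tip"]-X["hub"]; print("len",np.linalg.norm(v),"ang",np.arctan2(v[2],np.hypot(v[0],v[1])),"yaw",np.arctan2(-v[1],-v[0]), "by z",np.arcsin((X["tip"][2]-.072)/.195))
E
```

```text
scene tip (np.float64(335.97822314172834), np.float64(156.14381809878773))
scene hub (np.float64(342.25533427593246), np.float64(245.05603993335745))
side tip (np.float64(317.45113454319994), np.float64(171.36010301893663))
side hub (np.float64(261.37022717269645), np.float64(198.9510617438155))
tip [0.5496 0.0378 0.1958] [ 0.14  0.17  0.18 -0.14]
hub [0.6973 0.0137 0.0739] [-0.07 -0.06 -0.09  0.06]
len 0.19306759216503536 ang 0.6835837864969262 yaw -0.16175424842722605 by z 0.6877553330696611
```

Triangulation gives a needle length of 193 mm (should be 195), a yaw of −0.162 and an angle of 0.684. The shield needs another 0.043 rad or so.

```bash
sed -i 's/    for i in range(4):\n        g=/&/; s/^    N=U.apply.*/    N=U.apply(C["red"]); N=N[(N[:,2]>.085)\&(N[:,2]<.188)\&(N[:,1]>.09)\&(N[:,1]<.2)\&(N[:,0]<.74)]\n    if len(N)<5: N=np.array([[0,0,0.],[1,0,0],[2,0,0]])/; s/(.072-g\[1\])\/g\[0\]/""/' m.py
python3 -m jog '[{"claw":1,"translation":[0,3,-4],"yaw":0},{"claw":1,"translation":[0,3,-3.8],"yaw":0},{"claw":1,"translation":[0,0,0],"yaw":0},{"claw":1,"translation":[0,0,0],"yaw":0},{"claw":1,"translation":[0,0,0],"yaw":0}]'; python3 m.py e; python3 -c "
import cv2,numpy as np
a=cv2.imread('pics/e_scene.png');b=cv2.imread('pics/e_side.png');cv2.imwrite('pics/e.png',cv2.resize(np.hstack([a,b]),None,fx=.54,fy=.54))"
```

```text
clock: 10.1
eef_pos: [0.504, -0.0877, 0.2058]
orientation: [-0.0, 0.759, 0.651, -0.001]
force: [5.3, -4.5, -6.6]
width: 0.0106
scene 5589 shield 0.6803173466567789 at z.072 x 0.6905771065633087 needle 71 0.6777152763394547  0.1234669489284802
side 1165 shield 0.6818673845233849 at z.072 x 0.6913693981003121 needle 3 -0.0  0.0
[ 0.51152654 -0.0073035   0.20575678] [ 5.89108327 -5.33564408 -5.75930683] 0.010657552950465832 theta from bar z 0.68159201049734
```

View pics/e.png

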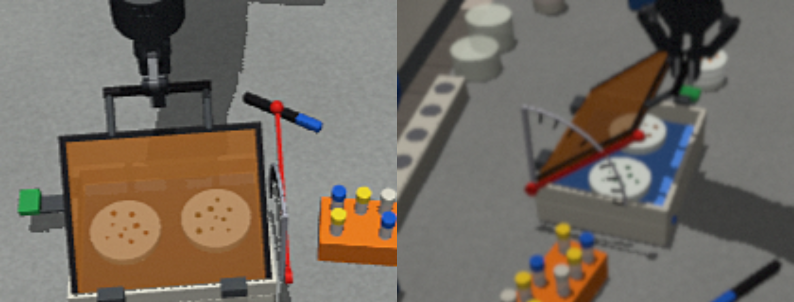

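The bar is still held, the dishes are in place, and the shield (0.680–0.682 by three measures) matches the pointer (0.678–0.684). Handing in.

```bash
python3 -c "
from bench import ctrl
print(ctrl.finish_job())"
```

```text
the job is handed in; nothing more can be done
None
```

I pressed the green trip lever to its stop and the shield sprang ajar to about 0.18 rad. I then gripped the black bar, raised the shield to the red pointer and handed the job in still holding it, at about 10 s on the robot's clock.

- **Lever:** in the last 2 mm pressed, the force rose from 11 N to 25 N, so the lever was at its stop.
- **Shield angle:** 0.680 rad from the scene camera, 0.682 from the side camera and 0.682 from the bar's height.
- **Pointer angle:** 0.684 rad by triangulating both cameras, and 0.678 from the scene camera's depth at the end. Earlier depth fits ranged from 0.666 to 0.681. In the last check the side camera's needle fit found no usable pixels, so that one gave nothing.
- **Grip:** the fingers read 10.7 mm on the 12 mm bar, with steady side forces of about 5 N.
- **Other items:** the last picture shows the dishes, dish stack, tube rack and marker apparently unmoved. I judged this by eye and did not measure it.

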